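Hold the test-run key of a model railway control box

ROBOT

A 6-joint arm with a two-finger parallel gripper is mounted at the origin on the work surface. World frame = base frame: x ahead of the robot, y to its left, z up, the work surface at z = 0. Lengths are in m, angles in rad, forces in N, time in s.
With the tool pointing down it reaches from about 0.325 to 0.9 m from the base axis. Payload 6.1 kg.
Tool frame: the origin (TCP) lies midway between the tips of the shut fingers; the grasp point (between the pads) lies 19 mm behind it; z points along the fingers, y is the line along which they close (so a half turn about z gives the same grasp; the last joint's range is limited). The gripper opens to 85 mm and grips with 20 to 120 N. Pads are 22 mm wide; open, the fingers measure 114 mm over their backs; the gripper's body (76 mm by 85 mm) begins 54 mm behind the grasp point. The pads swing forward as they close: fully open they stand 13 mm farther back than shut.
Start: joints at [1.15, 0.22, 1.526, -0, 1.395, -0.126], TCP at [0.182, 0.598, 0.203] pointing down, gripper open.
Joint ranges: [-2.98, 2.98], [-0.91, 2.08], [0.09, 2.57], [-1.24, 4.39], [0.2, 2.65], [-2.68, 2.68]. Speed limits (rad/s): [2.57, 2.57, 3.01, 3.14, 3.14, 3.14].

INTERFACE

Orientations are given as [roll, pitch, yaw] about the fixed x, y, z axes, in that order (R = Rz(yaw) Ry(pitch) Rx(roll)).
In Python, from plant import movep, move_l, set_joints, gripper_to, hold, inverse_kinematics, observe, get_image, get_calibration, Unreachable, job_done gives the robot as it stands. Calls block until the motion is done:
- movep(position, orientation): joint-space move of the TCP to a pose.
- move_l(position, feed=0.15, rotation=None, max_force=None): straight line of the TCP; rotation=None keeps the orientation; feed is the mean speed in m/s. With max_force (N) it stops when the force on the tool has changed by that much, and returns True; else False.
- set_joints(angles): joint-space move.
- gripper_to(opening, f_grip=None): finger opening in m; f_grip is the grip in N (None keeps the last); returns when the fingers have stopped.
- hold(seconds).
- inverse_kinematics(position, orientation): joint angles nearest the present ones, or None.
- observe(): the state.
- get_image(name): name is "scene" or "top" or "wrist"; returns (picture, depth): 420x560x3 uint8, red, green, blue; 420x560 float32, m along the optical axis (not along the pixel's ray), 0 where there is no reading.
- get_calibration(name): a dict with "intrinsics" (3x3 intrinsics, pixels), "world_from_camera" (4x4, takes a point from camera to world coordinates). Camera axes: x right, y down, z forward; pixel columns grow to the right and rows downward; lengths in m; the calibration is good to about 2 mm. The wrist camera is an equidistant fisheye: a pixel r from the principal point sees the ray r / f radians off the axis. A picture is of the moment at which its call begins: read the wrist's pose just before it. get_calibration takes no time and is no camera call; for the wrist camera it gives the pose at the moment of the call.
A pose or a line that the arm cannot do raises Unreachable and nothing moves.
- job_done(): hands the job in; it is judged then, once.
The state is a dict: "time_s": time; "q": joint angles; "joint_velocities": joint speeds; "joint_torque": joint torques, N m; "eef_pos": TCP position; "tcp_rot": TCP orientation; "ft_force": force on the tool from outside, world axes, zero at the start; "torque": the same for the moment, N m; "opening": finger opening in m; "grasp_force": force on a finger pad.
Only numpy, scipy, OpenCV 4.12 (cv2) and the standard library are available. Lean on these libraries where they do the work, as an engineer would, in place of code of your own. Each camera call takes 0.05 s, during which the arm holds its last target. There are 200 camera calls.

TASK

The test track on this model railway is live only while the key switch on the grey control box is held turned. Take the round-headed key out of the wooden key block, push it fully home in the keyhole, wiggling it past the sticky pins and not forcing it, turn it a quarter turn clockwise to its stop, and finish with the gripper still holding it turned there against the return spring. Leave the other two keys in the block and everything else on the bench where it is.

Things in the scene. Friction and masses are not known exactly. Their poses are not given: they have to be found in the camera images.
- round_key: The key to use, 60 g, upright in one of the block's 3 slots (which varies). Origin: middle of the underside of its shoulder disc, resting on the block's top. z up the key, x across its thickness, y across its width; a half turn looks the same. Up from the origin: steel shoulder disc 24 mm across, 4 mm thick, then a flat black head 9 mm thick (x), a round disc of 32 mm diameter centred at z 20 mm.
- key_grip (a point): Where to pinch the round key: in its head, 27 mm above the key's origin, axes as the key's. Fingers close along x on the 9 mm thickness; the fingertips then clear the shoulder disc by 4 mm.
- key_tip (a point): Lower end of the round key, 33 mm below its origin. From the origin down: round neck 5 mm in diameter for 11 mm, then a flat steel blade 22 mm long, 5 mm thick (x), 14 mm wide (y), its tip rounded across the thickness.
- keyhole (a point): Middle of the keyhole in the lock's flat top face, 83 mm above the table. z up, y along the slot, x across it. Slot 8.4 mm (x) by 15.4 mm (y) in a fixed 42 mm square steel plate, with a 45 degree lead-in 3 mm deep; the barrel's slot below is 5.8 by 15.2 mm. Fully home = key upright, its y along the slot (either way), its origin here, shoulder disc on the plate. Clear for 60 mm around.
- sticky_pin0: First of two brass pins, 5 mm across, lying across the keyway; the key's tip meets it 16 mm below the keyhole. It stops a straight push dead (over 40 N on it is forcing), but draws back when the key is rocked 0.2 rad or a bit more clockwise seen from above; then about 10 N push the key past. Origin: its inner end, near the keyhole's axis, 18.5 mm below the keyhole. Hidden inside the lock.
- sticky_pin1: Second such pin, from the other side; the tip meets it 24 mm below the keyhole. Origin: its inner end, 26.5 mm below the keyhole. The keyhole plate stops the key at about 0.25 rad of rock either way; only within 3 mm of home, with its round neck in the plate, does it turn freely, and turned it is trapped. Wrenching it round when it stands more than 5 mm out ruins the lock.
- barrel (a joint): Turn of the lock barrel under the keyhole, rad: 0 at rest (slot in line), grows clockwise seen from above, stop at 1.57. With the key in, the pins keep it at about 0.1. Its spring gives 0.05 N m at rest, 0.13 N m at the stop, and turns the key back if it is let go. The key has about 0.1 rad of play in it, so the gripper turns a little more than the barrel.
- console: Grey steel control box with dark wood end cheeks, 186 mm (x) by 252 mm (y), 80 mm high, standing fixed. Origin: middle of its underside; the keyhole lies at x -10, y 35 mm. A speed knob, a meter (y negative half) and four toggles (far edge), up to 20 mm high, stand on its top.
- key_block: Wooden key block, 56 mm (x) by 200 mm (y), 42 mm high, fixed. Origin: middle of its underside. Three slots, 6.8 mm (x) by 18.2 mm (y), 37 mm deep, on its centre line at y -60, 0 and 60 mm, hold the three keys upright with their widths along y.
- wide_key: Another key in the block, head a 44 mm wide, 26 mm high rectangle, 9 mm thick; too wide for the keyhole. Leave it. Origin as the round key's.
- narrow_key: Another key in the block, head a 16 mm wide, 34 mm high upright rectangle, 9 mm thick; too wide for the keyhole. Leave it. Origin as the round key's.
- tank_wagon: Bystander: black model tank wagon, 104 by 31 by 48 mm, behind the key block. Origin: middle of underside.
- boxcar: Bystander: green model goods van, 122 by 34 by 50 mm, behind the control box. Origin: middle of underside.
- paint_jar: Bystander: small paint jar, 38 mm across, 50 mm high, in front of the key block. Origin: middle of underside.
- screwdriver: Bystander: screwdriver 160 mm long lying on the far left of the table. Origin on its length, at the underside.
- mug: Bystander: blue mug, 80 mm across, 95 mm high, far right of the table. Origin: middle of underside.

How it is judged:
On the way, in this order (a step that is already met when the one before it is completed fails the run):
1. the round-headed key is lifted clear of the block (height (world z) of round_key above 0.085 m), for 0.1 s.
2. the key is fully home in the keyhole, its shoulder on the lock's face, not yet turned (horizontal distance between round_key and keyhole below 0.003 m and z of round_key in the frame of keyhole between -0.003 and 0.0025 m and angle between round_key's own z axis and vertical below 0.12 rad and value of joint barrel below 0.5 rad), for 0.05 s.
3. the key is turned a quarter turn clockwise (value of joint barrel above 1.35 rad), for 0.3 s.
At the end, for the whole second after the job is handed in: The round-headed key stands in the lock within 3 mm of the keyhole's middle and 4 mm of fully home, upright within 7 degrees, the barrel is turned at least 77 of its 90 degrees, and the fingers still hold the key; the other two keys stand in their slots within 10 mm of where they were (value of joint barrel above 1.35 rad and contact force between the fingers and round_key above 2 N and horizontal distance between round_key and keyhole below 0.003 m and z of round_key in the frame of keyhole below 0.004 m and angle between round_key's own z axis and vertical below 0.12 rad and distance of each of wide_key, narrow_key from where it was at the start of the episode below 0.01 m and angle between each of wide_key, narrow_key's own z axis and vertical below 0.2 rad); the arm keeps its last pose, push and grip.
It fails at once if another key is taken out or knocked about (distance of any of wide_key, narrow_key from where it was at the start of the episode above 0.015 m).
It fails at once if a bystander is pushed more than 25 mm (distance of any of tank_wagon, boxcar, paint_jar, screwdriver, mug from where it was at the start of the episode above 0.025 m).
It fails at once if the key is forced: pressed on a sticky pin with over 40 N (contact force between round_key and sticky_pin0 above 40 N or contact force between round_key and sticky_pin1 above 40 N).
It fails at once if the key is wrenched round before it is home (value of joint barrel above 0.6 rad and z of round_key in the frame of keyhole above 0.005 m).
It also fails if it takes over 51 s, if anything falls off the work surface, if the arm or the gripper's body presses on something with over 40 N, if the wrist force passes 120 N, or if a joint passes its speed limit or range.

## Working session

There is one attempt and no reset: what is moved stays moved. The work goes in short steps, each a Python script; the robot and the scene stay as the last script left them, time stands still between calls to the robot, and variables do not carry over. Pictures are saved under pics/ and viewed, at most 10 in all, crops included, and the job is handed in when it is done.

```bash
mkdir -p pics; ls
python3 - <<'E'
from plant import *
import cv2,numpy as np
for n in("top","scene"):
    im,d=get_image(n); cv2.imwrite(f"pics/{n}0.png",im[...,::-1]); np.save(f"{n}0.npy",d)
    c=get_calibration(n); print(n,np.round(c["intrinsics"],1).tolist(),np.round(c["world_from_camera"],3).tolist())
s=observe();print(s["time_s"],s["eef_pos"],s["tcp_rot"])
E
```

```text
pics
top [[470.9, 0.0, 285.7], [0.0, 470.9, 207.8], [0.0, 0.0, 1.0]] [[-0.025, -0.999, 0.043, 0.487], [-1.0, 0.026, 0.015, -0.049], [-0.016, -0.043, -0.999, 1.466], [0.0, 0.0, 0.0, 1.0]]
scene [[511.4, 0.0, 282.9], [0.0, 511.4, 218.7], [0.0, 0.0, 1.0]] [[0.457, 0.709, -0.537, 1.271], [0.889, -0.364, 0.277, -0.378], [0.001, -0.604, -0.797, 1.125], [0.0, 0.0, 0.0, 1.0]]
0.1 [0.18137054 0.59746749 0.20158473] [-3.13978961e+00 -1.76104065e-04  2.84676519e+00]
```

View pics/top0.png

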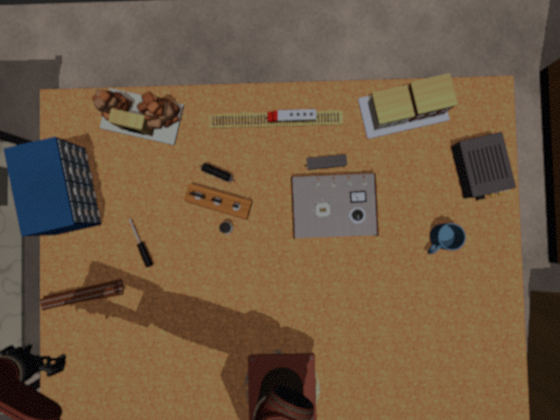

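View pics/scene0.png

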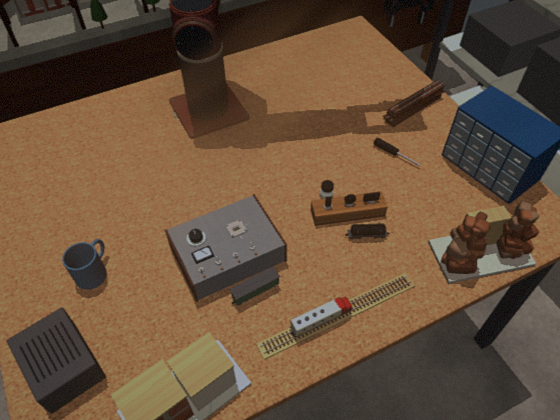

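The top view shows the block around (218,201) and the keyhole plate near (323,210). I'll zoom in on both and compute first estimates.

```bash
cat > h.py <<'E'
from plant import *
import cv2,numpy as np
def ray(n,u,v,z,c=None):
    c=c or get_calibration(n);K=c["intrinsics"];T=np.array(c["world_from_camera"])
    x,y=(u-K[0][2])/K[0][0],(v-K[1][2])/K[1][1]
    if n=="wrist":
        r=np.hypot(x,y); s=np.sin(r)/max(r,1e-9); d=np.array([x*s,y*s,np.cos(r)])
    else: d=np.array([x,y,1.])
    d=T[:3,:3]@d; p=T[:3,3]
    return p+d*(z-p[2])/d[2]
E
python3 - <<'E'
from h import *
a=cv2.imread("pics/scene0.png")[175:245,300:400];b=cv2.imread("pics/top0.png")[175:245,180:260]
c=cv2.imread("pics/top0.png")[165:245,285:385]
f=lambda i:cv2.resize(i,(400,290),interpolation=cv2.INTER_CUBIC)
cv2.imwrite("pics/z1.png",np.vstack([np.hstack([f(a),f(b)]),np.hstack([f(c),f(c)*0])]))
hsv=cv2.cvtColor(cv2.imread("pics/top0.png"),cv2.COLOR_BGR2HSV)
for u,v,z in[(197,196,.078),(218,202,.07),(237,206,.07),(323,210,.083)]:print(ray("top",u,v,z).round(3))
for u,v in [(293,176),(375,174),(378,237),(294,239)]:print("con",ray("top",u,v,.08).round(3))
for u,v in [(193,183),(251,201),(246,219),(186,200)]:print("blk",ray("top",u,v,.042).round(3))
E
```

```text
[0.588 0.233 0.078]
[0.57  0.173 0.07 ]
[0.556 0.116 0.07 ]
[ 0.537 -0.138  0.083]
con [ 0.64  -0.053  0.08 ]
con [ 0.639 -0.294  0.08 ]
con [ 0.454 -0.297  0.08 ]
con [ 0.454 -0.051  0.08 ]
blk [0.631 0.252 0.042]
blk [0.572 0.077 0.042]
blk [0.517 0.093 0.042]
blk [0.58  0.274 0.042]
```

View pics/z1.png

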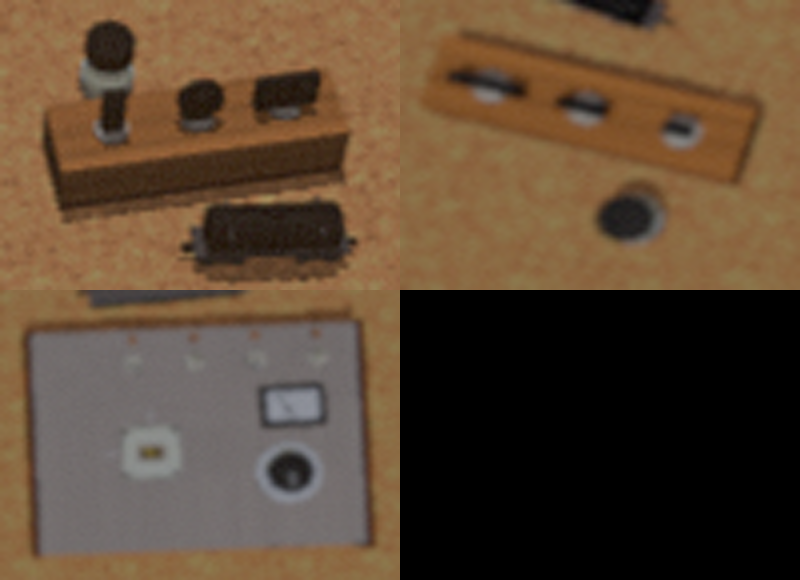

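The scene crop shows the round head in the middle slot, with the narrow key on the left and the wide key on the right. The top crop shows the keyhole slot running along world y at about (0.537,-0.138). The block's yaw is about -0.267. Next I'll go above the key for a close look.

Run:
```python
from h import *
PI=np.pi
for y in(1.304,-1.838):
    q=inverse_kinematics([.570,.173,.17],[PI,0,y]); print(y,None if q is None else np.round(q,2))
for y in(PI/2,-PI/2,0,-PI/2-1.8,PI/2-1.8):
    q=inverse_kinematics([.537,-.138,.1],[PI,0,y]); print(y,None if q is None else np.round(q,2))
# look from between: above key, offset
gripper_to(.05,f_grip=60)
movep([.57,.173,.19],[PI,0,1.304])
c=get_calibration("wrist");im,d=get_image("wrist");cv2.imwrite("pics/w1.png",im[...,::-1])
import json;json.dump({k:np.array(c[k]).tolist() for k in("intrinsics","world_from_camera")},open("w1.json","w"));np.save("w1.npy",d)
s=observe();print(s["time_s"],s["eef_pos"],s["tcp_rot"],s["q"].round(2)); print(np.round(c["intrinsics"],1),np.round(c["world_from_camera"],3))
```

```text
1.304 [ 0.16  0.18  1.64 -0.    1.33  0.43]
-1.838 None
1.5707963267948966 [-0.39  0.15  1.81  0.    1.18 -0.39]
-1.5707963267948966 None
0 [-0.39  0.15  1.81 -0.    1.18  1.18]
-3.3707963267948964 [-0.39  0.15  1.81  0.    1.18 -1.74]
-0.2292036732051035 [-0.39  0.15  1.81 -0.    1.18  1.41]
2.6583 [0.56969277 0.17404421 0.19004562] [-3.14154338e+00 -2.14022972e-04  1.30572304e+00] [0.16 0.16 1.62 0.   1.36 0.43]
[[325.2   0.  280.9]
 [  0.  325.2 206.1]
 [  0.    0.    1. ]] [[ 0.965 -0.25  -0.082  0.592]
 [-0.263 -0.917 -0.301  0.25 ]
 [ 0.     0.312 -0.95   0.363]
 [ 0.     0.     0.     1.   ]]
```

View pics/w1.png

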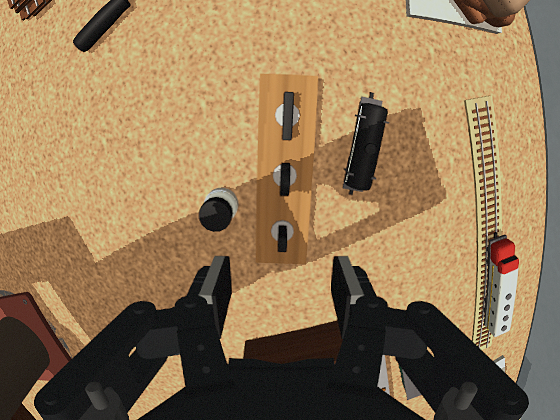

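The wrist view shows the heads at about (288,116), (285,179) and (283,239); the middle one is the round key. I'll segment the head centroids.

Run:
```python
from h import *
import json
c=json.load(open("w1.json"));im=cv2.imread("pics/w1.png");g=im.max(2)
m=(g<50).astype(np.uint8);n,l,st,ce=cv2.connectedComponentsWithStats(m)
P=[]
for i in range(1,n):
    x,y=ce[i]
    if 265<x<305 and 80<y<260 and st[i,4]>60:
        z=.059 if y<140 else .062 if y<205 else .063
        p=ray("wrist",x,y,z,c);P.append(p);print(st[i],ce[i].round(1),p.round(4))
P=np.array(P);d=P[0]-P[-1];print(np.linalg.norm(d),np.arctan2(d[1],d[0])-np.pi/2, P.mean(0))
d=np.load("w1.npy");print([d[int(y),int(x)] for x,y in[(285,175),(282,235)]])
# block outline
for u,v in[(262,74),(319,78),(307,262),(257,262)]:print(ray("wrist",u,v,.042,c).round(4))
```

```text
[283  92  11  48  72] [290.8 115.4] [0.5975 0.2369 0.059 ]
[280 163  10  33 296] [284.7 179. ] [0.5763 0.1804 0.062 ]
[278 226   9  26 219] [282.  238.8] [0.5578 0.1219 0.063 ]
0.12175931081405617 -0.33187032959783735 [0.57721187 0.17973336 0.06133333]
[np.float32(0.2915146), np.float32(0.31180343)]
[0.5816 0.2831 0.042 ]
[0.6339 0.2652 0.042 ]
[0.5749 0.078  0.042 ]
[0.5211 0.0927 0.042 ]
```

Both the block edges and the key line give yaw -0.306, and the round key sits at about (0.577,0.180). I'll descend part-way, re-measure, then grip.

Run:
```python
from h import *
PI=np.pi;yaw=PI/2-.306
movep([.577,.180,.10],[PI,0,yaw])
c=get_calibration("wrist");im,d=get_image("wrist");cv2.imwrite("pics/w2.png",im[...,::-1])
m=(im.max(2)<50).astype(np.uint8);n,l,st,ce=cv2.connectedComponentsWithStats(m)
for i in range(1,n):
    p=ray("wrist",*ce[i],.062,c)
    if st[i,4]>60 and st[i,4]<4000: print(st[i],ce[i].round(1),p.round(4))
s=observe();print(s["time_s"],s["eef_pos"],s["tcp_rot"],s["ft_force"])
```

```text
[  16    0   63   63 1344] [44.  29.9] [0.4496 0.3807 0.062 ]
[526   0  32   9  94] [537.7   4.6] [0.8293 0.2912 0.062 ]
[272  99  15  70 194] [279.9 129.6] [0.5953 0.2397 0.062 ]
[273 198  13  46 587] [279.1 220.7] [0.576  0.1804 0.062 ]
[515 259  32 101 337] [526.  301.5] [0.7854 0.0198 0.062 ]
[274 276  12  40 447] [279.3 296.1] [0.5573 0.1208 0.062 ]
[543 287  17  12  94] [551.7 292.6] [0.8242 0.0128 0.062 ]
3.1583 [0.57792485 0.18056882 0.10172522] [ 3.13988453e+00 -8.23326130e-04  1.26599772e+00] [1.1932585  0.83014802 0.00601944]
```

View pics/w2.png

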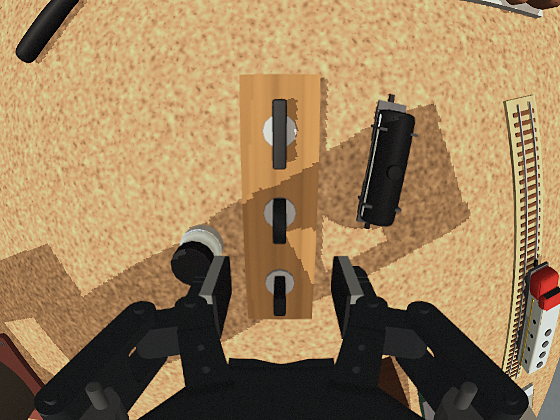

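Everything agrees: the three heads line up at column 279, and the round key is at (0.576,0.1804). I'll grip it, lift it, and go look at the keyhole.

Run:
```python
from h import *
PI=np.pi;yaw=PI/2-.306
gripper_to(.032)
move_l([.5765,.1805,.050],feed=.08,rotation=[PI,0,yaw],max_force=10)
s=observe();print(s["eef_pos"],s["ft_force"].round(1))
gripper_to(.0,f_grip=90)
s=observe();print(s["opening"],s["grasp_force"],s["ft_force"].round(1))
print(move_l([.5765,.1805,.18],feed=.12))
s=observe();print(s["time_s"],s["eef_pos"],s["tcp_rot"],s["opening"],s["grasp_force"],s["ft_force"].round(1))
movep([.537,-.215,.18],[PI,0,PI/2])
hold(.3)
c=get_calibration("wrist");im,d=get_image("wrist");cv2.imwrite("pics/w3.png",im[...,::-1])
import json;json.dump({k:np.array(c[k]).tolist() for k in("intrinsics","world_from_camera")},open("w3.json","w"))
s=observe();print(s["time_s"],s["eef_pos"],s["tcp_rot"],s["opening"],s["grasp_force"])
```

```text
[0.57672976 0.18054728 0.05009906] [0.6 0.5 1. ]
-0.00012512977085256892 0.0 [-0.2 -0.3 -0.5]
False
5.8917 [0.57575991 0.18037845 0.17875569] [-3.13973945e+00  9.15317610e-04  1.26475822e+00] 0.0004168306399817293 0.0 [ 0.1  0.5 -1.2]
7.7167 [ 0.53722957 -0.21445146  0.18000437] [ 3.14157703e+00 -4.06773175e-05  1.57171087e+00] -0.00018175291752223785 0.0
```

View pics/w3.png

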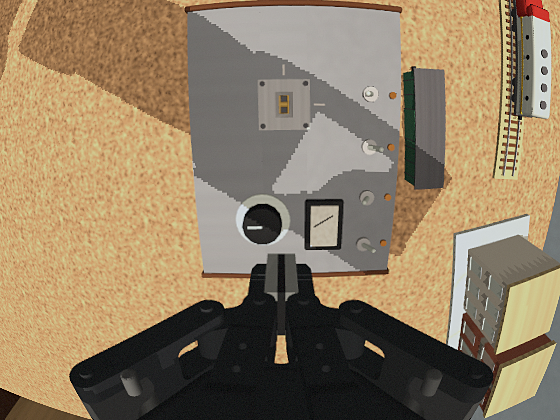

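The wrist view shows shut, empty fingers: the grasp missed. The keyhole is clear at (284,104). The fingertips also appear nearer the camera than the stated TCP implies, so I'll check with depth and look at the block again.

Run:
```python
from h import *
PI=np.pi
def pt(n,u,v,d,c):
    K=c["intrinsics"];x,y=(u-K[0][2])/K[0][0],(v-K[1][2])/K[1][1]
    if n=="wrist":
        r=np.hypot(x,y);t=np.tan(r)/max(r,1e-9);x*=t;y*=t
    return (np.array(c["world_from_camera"])@np.array([x*d,y*d,d,1]))[:3]
c=get_calibration("wrist");im,d=get_image("wrist");s=observe()
print(s["eef_pos"])
for u,v in[(272,258),(291,258),(272,275),(291,290),(284,104),(262,90),(230,150)]:
    print((u,v),d[v,u],pt("wrist",u,v,d[v,u],c).round(4))
ct=get_calibration("top");it,dt=get_image("top");cs=get_calibration("scene");isn,ds=get_image("scene")
# gripper lowest point region in the scene camera: fingertip extents via depth
T=np.array(cs["world_from_camera"]);K=cs["intrinsics"]
v,u=np.mgrid[0:420,0:560];P=np.stack([(u-K[0][2])/K[0][0]*ds,(v-K[1][2])/K[1][1]*ds,ds],-1)@T[:3,:3].T+T[:3,3]
m=(abs(P[...,0]-.537)<.06)&(abs(P[...,1]+.215)<.06)&(P[...,2]>.12)&(ds>0)
Q=P[m];lo=Q[Q[:,2]<Q[:,2].min()+.012];print("scene low",Q[:,2].min(),lo.mean(0).round(4),len(lo))
f=lambda i,w,h:cv2.resize(i,(w,h),interpolation=cv2.INTER_CUBIC)
cv2.imwrite("pics/z2.png",np.hstack([f(isn[170:240,300:400],400,290),f(isn[130:250,150:300],390,290)])[...,::-1])
```

```text
[ 0.53718917 -0.21459055  0.18003341]
(272, 258) 0.14882423 [ 0.534  -0.2043  0.2188]
(291, 258) 0.14874946 [ 0.5427 -0.2043  0.2189]
(272, 275) 0.1338784 [ 0.5344 -0.2043  0.2345]
(291, 290) 0.1237677 [ 0.542  -0.2048  0.2453]
(284, 104) 0.27036533 [ 0.5408 -0.1361  0.0685]
(262, 90) 0.25208282 [ 0.5228 -0.1244  0.0838]
(230, 150) 0.2703224 [ 0.495  -0.1744  0.081 ]
scene low 0.20850307961564762 [ 0.5436 -0.218   0.2161] 15
```

View pics/z2.png

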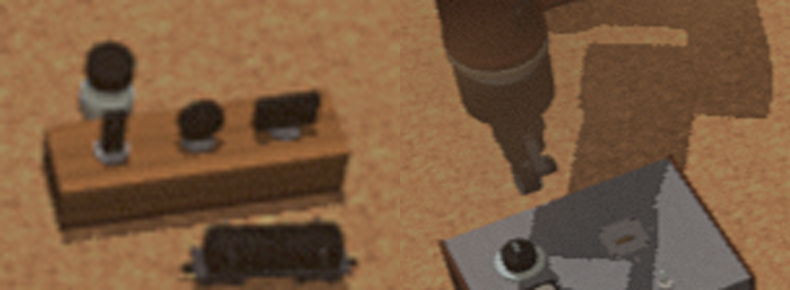

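Both cameras put the real fingertips about 36 mm above the reported TCP (0.216 against 0.180), while laterally they agree. That explains the miss, since the tips closed above the head. The keys are untouched. I'll measure that offset and the keyhole properly in one shot.

```bash
cat >> h.py <<'E'
def cloud(n):
    c=get_calibration(n);im,d=get_image(n);K=c["intrinsics"]
    v,u=np.mgrid[0:420,0:560];x=(u-K[0][2])/K[0][0];y=(v-K[1][2])/K[1][1]
    if n=="wrist":
        r=np.hypot(x,y)+1e-9;t=np.tan(np.minimum(r,1.4))/r;x=x*t;y=y*t
    T=np.array(c["world_from_camera"]);P=np.stack([x*d,y*d,d],-1)@T[:3,:3].T+T[:3,3]
    P[d==0]=np.nan
    return c,im,P
E
python3 - <<'E'
from h import *
c,im,P=cloud("wrist");s=observe();print(s["time_s"],s["eef_pos"])
for u in(270,276,288,294):print(u,[(v,P[v,u].round(4).tolist()) for v in range(250,260,2)])
sub=P[75:135,255:315,2];print("plate z",np.nanmedian(P[82:88,268:300,2]),"box z",np.nanmedian(P[145:160,215:240,2]))
m=np.zeros((420,560),np.uint8);m[85:125,262:306]=(P[85:125,262:306,2]<.0805)
n,l,st,ce=cv2.connectedComponentsWithStats(m)
for i in range(1,n):print(st[i],ce[i])
cv2.imwrite("pics/z3.png",cv2.resize(im[70:140,245:325],(640,560),interpolation=cv2.INTER_CUBIC)[...,::-1])
E
```

```text
7.9167 [ 0.5370631  -0.21488561  0.1800066 ]
270 [(250, [0.5279, -0.2673, 0.0814]), (252, [0.5279, -0.2698, 0.0806]), (254, [0.5328, -0.2045, 0.215]), (256, [0.5329, -0.2047, 0.2168]), (258, [0.5329, -0.205, 0.2182])]
276 [(250, [0.5335, -0.2673, 0.0815]), (252, [0.5334, -0.2697, 0.0808]), (254, [0.5356, -0.2045, 0.2151]), (256, [0.5357, -0.2047, 0.2168]), (258, [0.5357, -0.2044, 0.2194])]
288 [(250, [0.5446, -0.2676, 0.0808]), (252, [0.5445, -0.2686, 0.083]), (254, [0.5413, -0.2047, 0.2147]), (256, [0.5412, -0.2042, 0.2177]), (258, [0.5412, -0.2044, 0.2195])]
294 [(250, [0.5501, -0.2671, 0.0819]), (252, [0.5501, -0.2687, 0.0829]), (254, [0.5441, -0.2044, 0.2153]), (256, [0.5441, -0.2047, 0.2167]), (258, [0.5439, -0.2039, 0.2203])]
plate z 0.08453244211915686 box z 0.0813984850783731
[278  94  12  19 184] [283.58695652 103.47282609]
[290 101   1   1   1] [290. 101.]
```

View pics/z3.png

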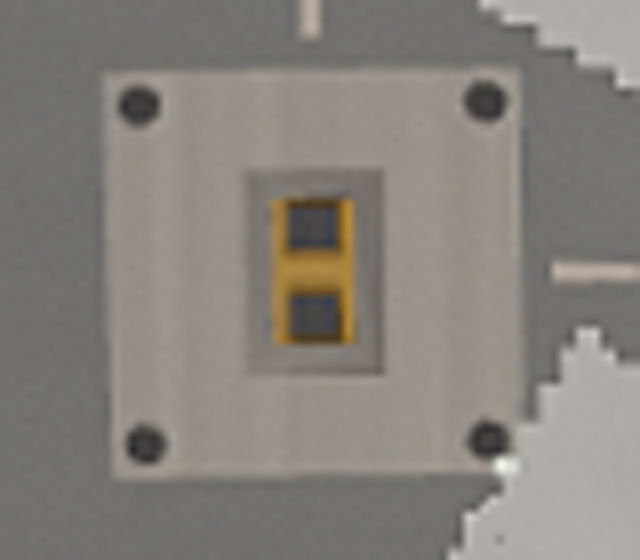

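The plate zoom shows the slot's lead-in centred at pixel (283.9,103.4), along world y to within about 0.015 rad. The plate reads z 0.0845 against the true 0.083, so the fingertip offset is about +33 mm. I'll regrasp with that correction, and since the key's height relative to the TCP is fixed at the grasp, home becomes TCP z = grasp z + 0.041.

Run:
```python
from h import *
import json
PI=np.pi;yaw=PI/2-.306
c=json.load(open("w3.json"));kh=ray("wrist",283.9,103.4,.0845,c);print("keyhole",kh.round(4))
gripper_to(.04)
movep([.5762,.1804,.09],[PI,0,yaw])
t=move_l([.5762,.1804,.018],feed=.08,rotation=[PI,0,yaw],max_force=10)
s=observe();print(t,s["eef_pos"],s["ft_force"].round(1))
if not t:
    gripper_to(.0,f_grip=90)
    s=observe();print(s["eef_pos"],s["opening"],s["grasp_force"],s["ft_force"].round(1))
    if s["opening"]>.005:
        print(move_l([.5762,.1804,.14],feed=.12,max_force=25))
        s=observe();print(s["time_s"],s["eef_pos"],s["tcp_rot"],s["opening"],s["grasp_force"],s["ft_force"].round(1))
c,im,P=cloud("wrist");cv2.imwrite("pics/w4.png",im[...,::-1])
```

```text
keyhole [ 0.5406 -0.1354  0.0845]
False [0.57680874 0.18055303 0.01864311] [-0.3 -0.2 -0.3]
[0.57624449 0.1806806  0.01882538] 0.00777900429780463 88.09898614883423 [-3.6  0.2  5.9]
False
12.5 [0.57544508 0.18025609 0.1388236 ] [-3.13988529e+00  8.58702068e-04  1.26475190e+00] 0.007489952115854354 87.6799464225769 [-0.1 -0.6 -1.4]
```

View pics/w4.png

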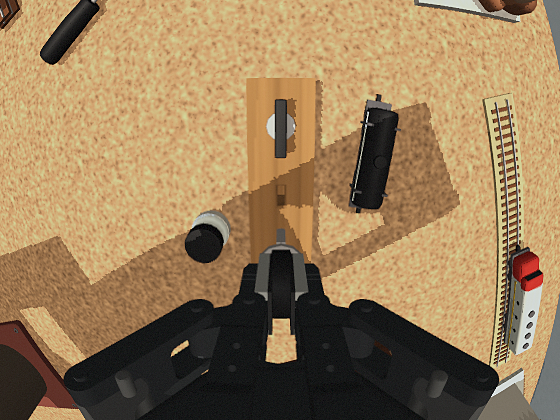

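The round key is held upright and its slot is empty; the wide key is untouched. Next is a guarded insertion to just above the first pin.

```bash
cat >> h.py <<'E'
PI=np.pi;Y0=PI/2+.012;HOME=.0598
def st(tag=""):
    s=observe();print(tag,round(s["time_s"],2),"pos",s["eef_pos"].round(4),"h%.4f"%(s["eef_pos"][2]-HOME),"yaw%.3f"%(s["tcp_rot"][2]-Y0),"F",s["ft_force"].round(1),"M",s["torque"].round(2),"open%.4f"%s["opening"],round(float(s["grasp_force"]),1));return s
E
python3 - <<'E'
from h import *
K=[.5406,-.1354]
movep([*K,.125],[PI,0,Y0]);hold(.2);st("above")
t=move_l([*K,HOME+.0215],feed=.04,max_force=8);print(t);st("in")
E
```

```text
above 13.96 pos [ 0.541  -0.1343  0.125 ] h0.0652 yaw0.002 F [-0.9 -0.4 -0.9] M [ 0.02  0.01 -0.03] open0.0080 87.7
False
in 15.2 pos [ 0.5402 -0.1354  0.0812] h0.0214 yaw0.000 F [-2.2 -0.6 -1.7] M [-0.04  0.37  0.01] open0.0079 87.7
```

The tip is 11.6 mm inside the plate with little force. Now I'll touch pin 0, rock clockwise and push gently.

Run:
```python
from h import *
K=[.5404,-.1354]
t=move_l([*K,HOME+.0155],feed=.015,max_force=7);print(t);s=st("pin0")
z=s["eef_pos"][2]+.0008
for a in(.08,.16,.22):
    move_l([*K,z],feed=.01,rotation=[PI,0,Y0-a]); st("rock%.2f"%a)
t=move_l([*K,HOME+.0125],feed=.015,rotation=[PI,0,Y0-.22],max_force=22);print(t);st("push")
```

```text
True
pin0 15.6 pos [ 0.5402 -0.1356  0.0761] h0.0163 yaw0.000 F [ 0.3 -0.1  4.3] M [ 0.01  0.18 -0.  ] open0.0074 88.7
rock0.08 16.04 pos [ 0.5399 -0.1354  0.0764] h0.0166 yaw-0.079 F [-3.2  1.3 -0.5] M [-0.14  0.68 -0.01] open0.0075 87.9
rock0.16 16.29 pos [ 0.5399 -0.1353  0.0764] h0.0166 yaw-0.158 F [-4.  -1.2 -0.5] M [-0.15  0.76  0.06] open0.0075 87.9
rock0.22 16.54 pos [ 0.5399 -0.1353  0.0764] h0.0166 yaw-0.217 F [-3.7 -1.  -1.1] M [-0.2   0.87  0.07] open0.0075 87.7
False
push 16.99 pos [ 0.54   -0.1354  0.0726] h0.0128 yaw-0.218 F [-5.8 -0.7  2.4] M [-0.07  1.25  0.1 ] open0.0073 88.5
```

Past pin 0. There's a small sideways load (Fx -5.8), so I'll shift x slightly and go on to pin 1.

Run:
```python
from h import *
K=[.5396,-.1354]
t=move_l([*K,HOME+.0125],feed=.01);st("shift")
t=move_l([*K,HOME+.0045],feed=.015,max_force=20);print(t);st("push")
```

```text
shift 17.24 pos [ 0.5398 -0.1354  0.0725] h0.0127 yaw-0.219 F [-3.4  0.4  2. ] M [0.01 0.83 0.05] open0.0074 88.1
False
push 17.93 pos [ 0.5398 -0.1354  0.0646] h0.0048 yaw-0.220 F [-5.   1.4  3.2] M [0.1  0.87 0.07] open0.0071 88.6
```

Past pin 1 too. I'll straighten the key and seat it home.

Run:
```python
from h import *
K=[.5390,-.1354]
move_l([*K,HOME+.0045],feed=.01,rotation=[PI,0,Y0-.1]);st("str")
t=move_l([*K,HOME-.004],feed=.012,max_force=15);print(t);s=st("home");hold(.3);st()
c,im,P=cloud("scene");cv2.imwrite("pics/s5.png",cv2.resize(im[150:290,150:310],(640,560),interpolation=cv2.INTER_CUBIC)[...,::-1])
```

```text
str 18.19 pos [ 0.5399 -0.1355  0.0645] h0.0047 yaw-0.103 F [-0.3  0.8  1.1] M [ 0.   -0.07  0.01] open0.0075 88.0
True
home 18.7 pos [ 0.5396 -0.1356  0.0598] h-0.0000 yaw-0.100 F [-0.2 -0.2  3.8] M [ 0.05  0.04 -0.02] open0.0077 88.6
 19.0 pos [ 0.5397 -0.1356  0.0598] h-0.0000 yaw-0.100 F [-0.6 -0.7  4.2] M [ 0.09  0.16 -0.01] open0.0076 88.7
```

View pics/s5.png

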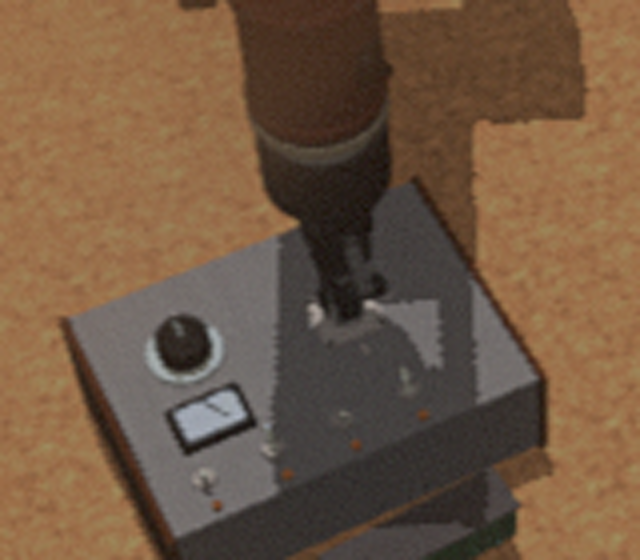

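It is home: contact came exactly at the predicted height, with the disc on the plate in the picture. Now I'll turn clockwise in steps.

Run:
```python
from h import *
K=np.array([.5397,-.1356])
for a in(.4,.7,1.0,1.3,1.5,1.6,1.66,1.7):
    move_l([*K,HOME-.0003],feed=.01,rotation=[PI,0,Y0-a]); s=st("%.2f"%a)
    if abs(s["torque"][2])>1 or np.linalg.norm(s["ft_force"])>30: print("stop");break
    if np.linalg.norm(s["ft_force"][:2])>4: K=K+.0001*s["ft_force"][:2]
```

```text
0.40 19.5 pos [ 0.5395 -0.1355  0.0598] h-0.0000 yaw-0.400 F [-1.4  0.2  5.4] M [0.12 0.31 0.  ] open0.0073 88.8
0.70 19.95 pos [ 0.5395 -0.1355  0.0598] h-0.0000 yaw-0.700 F [-3.   1.   5.1] M [ 0.15  0.32 -0.01] open0.0077 88.9
1.00 20.4 pos [ 0.5395 -0.1355  0.0598] h0.0000 yaw-1.000 F [-2.   1.6  6.1] M [0.13 0.37 0.04] open0.0078 88.9
1.30 20.85 pos [ 0.5394 -0.1354  0.0598] h-0.0000 yaw-1.300 F [-3.1  0.3  7.1] M [0.2  0.4  0.12] open0.0077 89.0
1.50 21.2 pos [ 0.5394 -0.1354  0.0598] h-0.0000 yaw-1.500 F [-2.7  0.7  7. ] M [0.22 0.47 0.06] open0.0075 89.0
1.60 21.45 pos [ 0.5393 -0.1354  0.0598] h-0.0000 yaw-1.600 F [-2.9  0.9  6. ] M [0.2  0.43 0.1 ] open0.0074 88.9
1.66 21.7 pos [ 0.5393 -0.1354  0.0598] h-0.0000 yaw-1.660 F [-3.4  1.5  6.3] M [0.27 0.51 0.08] open0.0077 89.0
1.70 21.95 pos [ 0.5393 -0.1354  0.0598] h0.0000 yaw-1.700 F [-2.3  2.   6.1] M [0.22 0.43 0.31] open0.0074 89.0
```

Mz jumped to 0.31 N m at 1.70 rad, above the spring's 0.13, so the barrel is on its stop. I'll hold briefly, check, and hand in.

Run:
```python
from h import *
hold(.6);s=st("hold")
if s["torque"][2]<.2: move_l([.5395,-.1355,HOME-.0003],feed=.01,rotation=[PI,0,Y0-1.73]);hold(.4);st("more")
print(job_done())
```

```text
hold 22.55 pos [ 0.5393 -0.1354  0.0598] h-0.0000 yaw-1.699 F [-2.7  1.9  6.5] M [0.26 0.48 0.3 ] open0.0075 89.0
the job is handed in; nothing more can be done
None
```

I handed the job in at about 22.6 s with the round key fully home, turned clockwise to its stop and still gripped there at about 89 N; the hand-in returned no verdict. The first grasp closed on air because the real fingertips sat about 33 mm above the reported TCP, so I corrected for that and regrasped.

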